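# Top funnel off the leaning pile and into the open jar

### The arm

A 7-joint arm with a two-finger parallel gripper is mounted at the origin on the work surface. World frame = base frame: x ahead of the robot, y to its left, z up, the work surface at z = 0. Lengths are in mm, angles in rad, forces in N, time in s.
With the tool pointing down it reaches from about 400 to 875 mm from the base axis. Payload 6.5 kg.
Tool frame: the origin (TCP) lies at the very end of the fingers, on their centre line; the grasp point (between the pads) lies 19 mm behind it; z points along the fingers, y is the line along which they close (so a half turn about z gives the same grasp; the last joint's range is limited). The gripper opens to 88 mm and grips with 3 to 60 N. Pads are 18 mm wide; open, the fingers measure 123 mm over their backs; the gripper's body (75 mm by 187 mm) begins 45 mm behind the grasp point.
Start: joints at [-1.221, 0.536, -0.004, 1.538, 0.003, 1.067, -0.071], TCP at [262.544, 594.61, 238.716] pointing down, gripper open.
Joint ranges: [-2.7, 2.7], [-0.37, 2.16], [-1.27, 1.26], [0.24, 2.4], [-1.31, 4.45], [0.19, 1.91], [-2.76, 2.76]. Speed limits (rad/s): [2.39, 2.39, 3.14, 3.14, 3.14, 3.14, 3.14].

### API

Orientations are given as a 3x3 rotation matrix whose columns are the frame's x, y, z axes.
In Python, from rig import r, capture gives the robot as it stands.
- The arm moves only by the shell command python3 -m handwheel 'ROWS'. ROWS is JSON, a list that holds one entry, the list of rows, each a list of 7 numbers: the finger opening in mm, from 0 to 88.1, then the shift along the tool's x, y, z in mm, then the turn, a rotation vector about the tool's x, y, z in units of 6 degrees (1.0 is 6 degrees). In form: [[[claw, dx, dy, dz, ax, ay, az], ...]]. A call has exactly 8 rows; each row is the pose to reach, as a shift and turn from the pose commanded when the call began, along the tool's axes at that moment; what a row does not reach only later rows make up. A row lasts 1/12 s, in which the tool goes at most 41.7 mm and 7.16 degrees, less where a joint would pass 70% of its speed; a pose out of reach is approached as far as the arm can. A call with a gripper value outside its range is refused whole. The fingers move at their own pace and stop on an object; the grip force is fixed at half the most. Time passes only in rows, so rows that repeat a pose let the fingers close, or fill a call up. It gives the time, the measured TCP pose, the force, the opening and the grip force at its end, in the units of the state.
- r.read_state(): the state, without advancing time (a new reading comes with each control period).
- capture(name): name is "side" or "top"; returns a dict with "pixels" (480x640x3 uint8, blue, green, red), "fx", "fy", "cx", "cy" (pixels), "k1" (the pictures are not rectified: a ray, as slopes to the right and down, at radius r is drawn at 1 + k1 r^2 times it, then the intrinsics apply), "eye" and "attitude" of the camera in the world. Camera axes: x right, y up, looking along -z (the intrinsics and any distortion apply to the point x, -y, -z); pixel columns grow to the right and rows downward; lengths in mm; the calibration is good to about 2 mm. A picture is of the moment at which its call begins. There is no depth.
- r.close_job(): hands the job in; it is judged then, once.
The state is a dict: "time_s": time; "joint_positions": joint angles; "qvel": joint speeds; "effort": joint torques, N m; "eef_pos": TCP position; "orientation": TCP orientation; "force": force on the tool from outside, world axes, zero at the start; "wrist_torque": the same for the moment, N m; "gripper_width": finger opening in mm; "grip_force": force on a finger pad.
Only numpy, scipy, OpenCV 4.12 (cv2) and the standard library are available. Lean on these libraries where they do the work, as an engineer would, in place of code of your own. Each camera call takes 0.05 s, during which the arm holds its last target. There are 200 camera calls.

### The job

Take just the top yellow funnel off the nested pile in the leaning rack, and set it upright, spout down, in the mouth of the open mason jar, lowering it gently rather than dropping it, until its collar sits flat on the jar's rim. Leave the other funnels in the rack, the jar standing where it is, and everything else on the shelf alone; let go when done.

Things in the scene. Friction and masses are not known exactly. Their poses are not given: they have to be found in the camera images.
- funnel_top: Yellow jar funnel, 110 mm tall: tapered spout (74 mm long, outside diameter 30 mm at the tip, 49 mm at its top) under a straight collar (diameter 62 mm, 36 mm tall, wall 2.5 mm, grey line at its flat underside). Origin: centre of the spout tip; z along its axis to the collar (underside z = 74 mm, top z = 110 mm). Top one of three; leans 25 degrees at the start; 50 to 100 g.
- funnel_collar (a point): Point on the top funnel's axis at the underside of its collar (74 mm from the spout's tip); axes as the funnel's.
- funnel_middle: Yellow jar funnel, 110 mm tall: tapered spout (74 mm long, outside diameter 30 mm at the tip, 49 mm at its top) under a straight collar (diameter 62 mm, 36 mm tall, wall 2.5 mm, grey line at its flat underside). Origin: centre of the spout tip; z along its axis to the collar (underside z = 74 mm, top z = 110 mm). Second of the pile: its rim is at the top one's collar underside.
- funnel_bottom: Yellow jar funnel, 110 mm tall: tapered spout (74 mm long, outside diameter 30 mm at the tip, 49 mm at its top) under a straight collar (diameter 62 mm, 36 mm tall, wall 2.5 mm, grey line at its flat underside). Origin: centre of the spout tip; z along its axis to the collar (underside z = 74 mm, top z = 110 mm). Lowest of the pile, collar on the rack's board.
- rack: Fixed wooden rack, base 120 x 120 mm, with a 120 x 120 mm plywood board tilted 0.44 rad down towards its -x side; a hole in it holds the pile. Origin: centre of the base's underside. Hole centre on the board's upper face: (0, 0, 95 mm); the pile's axis runs from there along (-0.426, 0, 0.905) in rack axes, 108 mm to the top funnel's top.
- open_jar: Upright glass mason jar with a wire bail: body diameter 84 mm, neck outside diameter 68 mm (71 mm over the wire band), red rubber ring on its rim, 132 mm tall to the rim, open, loose, mouth inside diameter 56 mm, neck 28 mm deep, then wider; about 0.4 to 0.65 kg. Origin: centre of its underside, z up.
- jar_mouth (a point): Centre of the open jar's mouth, level with the top of its rim (132 mm above the jar's underside).
- closed_jar: Upright glass mason jar with a wire bail: body diameter 84 mm, neck outside diameter 68 mm (71 mm over the wire band), red rubber ring on its rim, 132 mm tall to the rim, closed by an aluminium lid 73 mm across held by wire clips, 147 mm tall in all. To be left alone. Origin: centre of its underside.
- large_tin: Closed aluminium tin, diameter 93 mm, 85 mm tall, to be left alone. Origin: centre of its underside.
- small_tin: Closed aluminium tin, diameter 71 mm, 55 mm tall, to be left alone. Origin: centre of its underside.
- stacking_cup: White plastic cup, rim diameter 76 mm, 90 mm tall, to be left alone. Origin: centre of its underside.
- trowel: Black plastic trowel lying flat, 225 mm long, 30 mm high at its handle, to be left alone. Origin: under the blade's heel; blade to +x, handle to -x.
- caulk_frame: Orange lever-action caulk frame lying on its side, 340 mm long over its rod and 50 mm high, to be left alone. Origin: under the middle of the cradle; rod along x, grip towards +y.
- brush: Brush lying flat, 190 mm long, to be left alone. Origin: under its middle; handle to -x.
Mind the look-alikes: they are no part of the job. What is shaped like the funnel_top but blue is not meant. What is shaped like the open_jar but green is not meant.

How it is judged:
By the outcome, as a careful person would: the job done as asked, in the order asked, and still so for the second after the job is handed in, with the robot touching nothing.
It also fails if it takes over 45 s, if anything falls off the work surface, if the arm or the gripper's body presses on something with over 40 N, if the wrist force passes 120 N, or if a joint passes its speed limit or range.

## Working session

There is one attempt and no reset: what is moved stays moved. The work goes in short steps, Python scripts to look and compute and a shell command to move; the robot and the scene stay as the last step left them, time stands still between calls to the robot, and variables do not carry over. Pictures are saved under pics/ and viewed, at most 10 in all, crops included, and the job is handed in when it is done.

```bash
mkdir -p pics; ls; python3 - <<'E'
from rig import r,capture
import cv2,numpy as np
s=r.read_state(); print(s)
for n in("side","top"):
    c=capture(n); cv2.imwrite(f"pics/{n}0.png",c["pixels"]); print(n,{k:np.round(v,4).tolist() for k,v in c.items() if k!="pixels"})
E
```

```text
pics
{'time_s': 0.0, 'joint_positions': array([-1.22120095,  0.53717617, -0.00443165,  1.53883316,  0.00258555,
        1.06730728, -0.07124596]), 'qvel': array([ 0.00057264,  0.00049824,  0.00177003, -0.00057499, -0.00141031,
        0.00124384,  0.00028909]), 'effort': array([ 7.90981212e-04, -5.70980823e+01,  9.91631113e-01, -2.51604259e+01,
       -5.60692535e-02,  1.81581377e-02,  1.69416749e-04]), 'eef_pos': array([262.31820922, 594.05913742, 237.84824106]), 'orientation': array([[-9.14800591e-01,  4.03905356e-01, -5.85216819e-04],
       [ 4.03905763e-01,  9.14799172e-01, -1.61549939e-03],
       [-1.17152993e-04, -1.71423224e-03, -9.99998524e-01]]), 'force': array([-0.77007921, -0.03507443, -0.41656461]), 'wrist_torque': array([-0.04224545,  0.01777177, -0.01654783]), 'grip_force': 0.0, 'gripper_width': 88.12707702370432}
side {'fx': 615.028, 'fy': 615.028, 'cx': 330.5981, 'cy': 253.1612, 'k1': -0.218, 'eye': [476.1132, 1212.4624, 998.1032], 'attitude': [[-0.9993, 0.0149, -0.0349], [-0.037, -0.578, 0.8152], [-0.008, 0.8159, 0.5781]]}
top {'fx': 599.2496, 'fy': 599.2496, 'cx': 319.9543, 'cy': 236.8584, 'k1': 0.0123, 'eye': [313.2432, -34.3967, 1771.8305], 'attitude': [[0.0047, 0.9928, -0.1196], [-0.9999, 0.0027, -0.0169], [-0.0165, 0.1196, 0.9927]]}
```

View pics/side0.png

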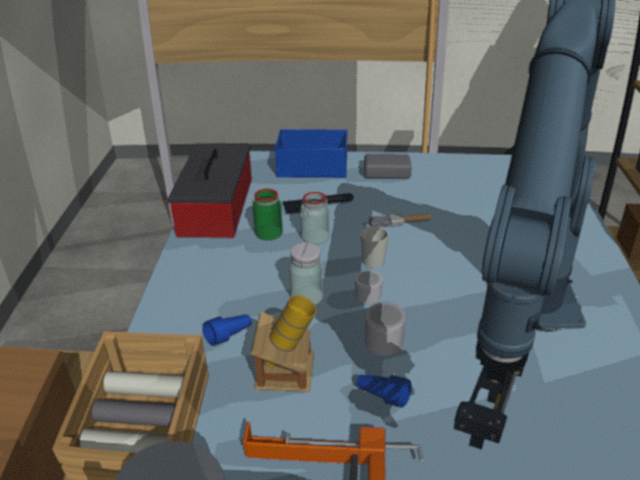

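View pics/top0.png

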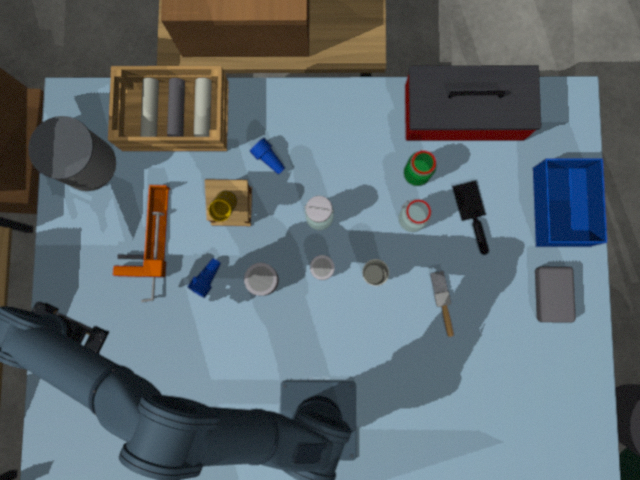

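The overview shows the yellow pile at about side (295,320) / top (222,207). The clear open jar with the red ring is at about side (315,200) / top (416,211), with the green jar beside it. I'll enlarge both areas next.

```bash
python3 - <<'E'
import cv2,numpy as np
s=cv2.imread("pics/side0.png");t=cv2.imread("pics/top0.png")
def crop(i,x,y,w,h,k):return cv2.resize(i[y:y+h,x:x+w],None,fx=k,fy=k,interpolation=cv2.INTER_CUBIC)
a=crop(s,250,285,80,110,5); b=crop(s,285,180,60,110,5)[:,:300]
cv2.imwrite("pics/c1.png",np.hstack([a,b]))
cv2.imwrite("pics/c2.png",np.hstack([crop(t,195,170,65,65,6),crop(t,385,180,65,65,6)]))
E
```

```text
(no output)
```

View pics/c1.png

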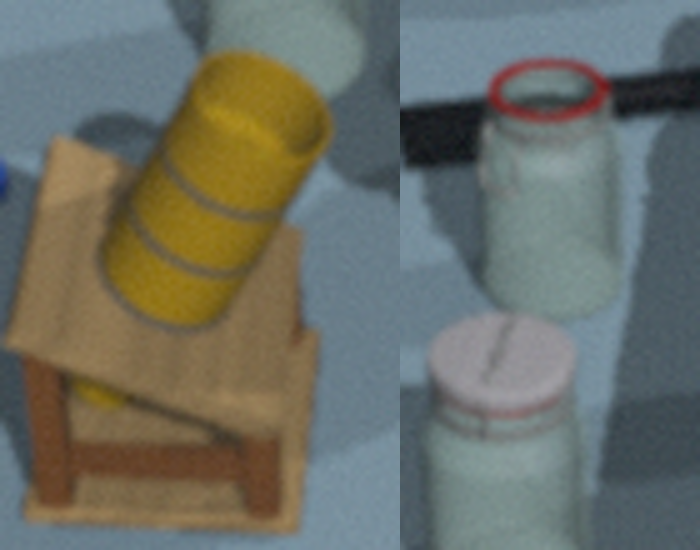

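View pics/c2.png

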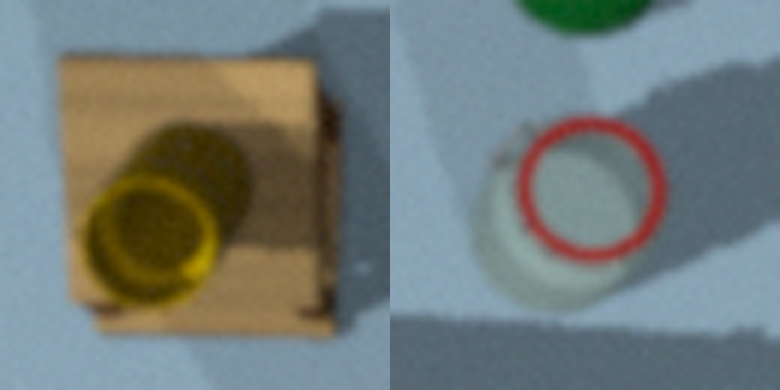

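```bash
cat > h.py <<'E'
import numpy as np,cv2,json
from scipy.optimize import least_squares
from rig import r,capture
def cam(n):
    c=capture(n); cv2.imwrite("pics/_%s.png"%n,c["pixels"]); return c
def proj(c,P):
    q=(np.atleast_2d(P)-c["eye"])@np.array(c["attitude"])
    s=np.c_[q[:,0],-q[:,1]]/-q[:,2:]
    s=s*(1+c["k1"]*(s**2).sum(1,keepdims=True))
    return s*[c["fx"],c["fy"]]+[c["cx"],c["cy"]]
def tri(cs,uv):
    f=lambda p:np.concatenate([proj(c,p)[0]-u for c,u in zip(cs,uv)])
    s=least_squares(f,[500,200,100]); return s.x,s.fun
E
python3 - <<'E'
from h import *
S,T=cam("side"),cam("top")
cr=lambda off,k,u,v:np.array([off[0]+(u+.5)/k-.5,off[1]+(v+.5)/k-.5])
s1=lambda u,v:cr((250,285),5,u,v); t1=lambda u,v:cr((195,170),6,u,v)
print("jar",tri([S,T],[cr((285,180),5,148,90),cr((385,180),6,202,190.5)]))
rs,rt=s1(262,110),t1(150,240)
print("rim",tri([S,T],[rs,rt]))
th=.44
def pts(x,y,a):
    c=np.cos(th)*60;z=60*np.sin(th)
    L=np.array([[c,60,95+z],[c,-60,95+z],[-c,60,95-z],[-c,-60,95-z],[-108*.426,0,95+108*.905]])
    R=np.array([[np.cos(a),-np.sin(a),0],[np.sin(a),np.cos(a),0],[0,0,1]])
    return L@R.T+[x,y,0]
obs=[(S,0,s1(10,345)),(S,1,s1(58,138)),(S,2,s1(280,430)),(S,3,s1(300,230)),(S,4,rs),(T,4,rt),(T,0,t1(60,57)),(T,1,t1(318,60)),(T,2,t1(72,300))]
f=lambda p:np.concatenate([proj(c,pts(*p)[i])[0]-u for c,i,u in obs])
s=least_squares(f,[480,180,0],loss='soft_l1'); print(s.x,np.round(f(s.x).reshape(-1,2),1).tolist(),pts(*s.x)[4])
E
```

```text
jar (array([ 583.47411144, -277.82989133,  131.11791969]), array([ 0.29975733,  0.050676  ,  0.00819625, -0.29946636]))
rim (array([576.18512067, 261.9592038 , 190.13245803]), array([-0.12682915, -0.02060461, -0.00557231,  0.16946729]))
[ 621.37555818  261.90105557 -144.53191068] [[0.2, -3.4], [-0.9, -0.3], [0.1, -0.7], [0.8, 0.3], [0.2, -0.7], [-0.5, 0.3], [-0.5, -0.6], [-1.0, -0.2], [-0.5, -0.2]] [575.37555807 262.75899144 192.74      ]
```

The jar and rack fits agree with the known sizes: jar rim at z≈131, pile top at z≈192, yaw about -1°. Next, a helper to work out the moves.

```bash
cat >> h.py <<'E'
from scipy.spatial.transform import Rotation as Ro
yaw=-0.0187; A=np.array([-.426*np.cos(yaw),-.426*np.sin(yaw),.905]); A/=np.linalg.norm(A)
RIM=np.array([575.8,262.4,191.5]); JAR=np.array([583.5,-277.8,132.])
def ori(a):
    z=-a; y=np.array([-np.sin(yaw),np.cos(yaw),0]); return np.c_[np.cross(y,z),y,z]
def delta(P,R):
    s=r.read_state(); R0=np.array(s["orientation"]).reshape(3,3)
    print("d",np.round(R0.T@(P-s["eef_pos"]),1),"rot",np.round(Ro.from_matrix(R0.T@R).as_rotvec(degrees=True)/6,2))
    print("t",s["time_s"],"pos",np.round(s["eef_pos"],1),"F",np.round(s["force"],1),"w",round(s["gripper_width"],1),"q",np.round(s["joint_positions"],2))
E
python3 -c "
from h import *
delta(RIM+70*A,ori(A))"
```

```text
d [-393.2 -188.6  -16.4] rot [-0.84 -4.15 -3.73]
t 0.2 pos [262.4 594.3 238.2] F [-0.5  0.1 -0. ] w 88.3 q [-1.22  0.54 -0.    1.54  0.    1.07 -0.07]
```

```bash
python3 -m handwheel '[[[88,-32,-15,-4,-0.07,-0.35,-0.3],[88,-64,-30,-8,-0.14,-0.7,-0.6],[88,-96,-46,-12,-0.2,-1,-0.9],[88,-128,-61,-16,-0.28,-1.4,-1.2],[88,-160,-77,-20,-0.35,-1.75,-1.5],[88,-192,-92,-20,-0.42,-2.1,-1.9],[88,-224,-107,-20,-0.5,-2.45,-2.2],[88,-256,-123,-20,-0.55,-2.8,-2.5]]]'; python3 -c "
from h import *
delta(RIM+70*A,ori(A))"
```

```text
time_s: 0.87
eef_pos: [447.9, 377.4, 258.9]
orientation: [[-0.944, 0.147, 0.294], [0.146, 0.989, -0.026], [-0.295, 0.018, -0.955]]
force: [0.5, 0.0, 0.5]
gripper_width: 88.1
grip_force: 0.0
d [-108.1  -98.9   35.7] rot [-0.28 -1.33 -1.21]
t 0.8667 pos [447.9 377.4 258.9] F [0.5 0.  0.5] w 88.1 q [-1.01  0.31  0.11  1.88  0.3   0.81  0.32]
```

```bash
python3 -m handwheel '[[[88,-22,-20,7,-0.05,-0.25,-0.2],[88,-44,-40,14,-0.1,-0.5,-0.45],[88,-65,-60,21,-0.15,-0.8,-0.7],[88,-86,-80,28,-0.2,-1.1,-1],[88,-108,-99,36,-0.28,-1.33,-1.2],[88,-108,-99,36,-0.28,-1.33,-1.2],[88,-108,-99,36,-0.28,-1.33,-1.2],[88,-108,-99,36,-0.28,-1.33,-1.2]]]'; python3 - <<'E'
from h import *
delta(RIM-30*A,ori(A))
a=cv2.imread("pics/_side.png")
s=cam("side")["pixels"][180:400,200:400]; t=cam("top")["pixels"][150:260,160:290]
cv2.imwrite("pics/p1.png",np.hstack([cv2.resize(s,None,fx=2.2,fy=2.2,interpolation=2)[:440],cv2.resize(t,(340,440))[:,:]])[:480])
E
```

```text
time_s: 1.53
eef_pos: [544.6, 264.6, 254.1]
orientation: [[-0.906, 0.021, 0.424], [0.02, 1.0, -0.008], [-0.424, 0.001, -0.906]]
force: [-0.5, -0.0, -0.2]
gripper_width: 88.0
grip_force: 0.0
d [ -1.8  -1.6 100. ] rot [-0.   -0.02 -0.03]
t 1.5333 pos [544.6 264.6 254.1] F [-0.5 -0.  -0.2] w 88.0 q [-0.83  0.28  0.18  1.99  0.42  0.57  0.57]
```

```bash
python3 -m handwheel '[[[88,-2,-1.6,16,0,0,0],[88,-2,-1.6,32,0,0,0],[88,-2,-1.6,48,0,0,0],[88,-2,-1.6,64,0,0,0],[88,-2,-1.6,80,0,0,0],[88,-2,-1.6,92,0,0,0],[88,-2,-1.6,100,0,0,0],[88,-2,-1.6,100,0,0,0]]]'; python3 - <<'E'
from h import *
delta(RIM-30*A,ori(A))
s=cam("side")["pixels"][260:360,230:370]
cv2.imwrite("pics/p2.png",cv2.resize(s,None,fx=5,fy=5,interpolation=2))
E
```

```text
time_s: 2.3
eef_pos: [588.6, 261.6, 162.9]
orientation: [[-0.906, 0.021, 0.423], [0.019, 1.0, -0.01], [-0.423, -0.001, -0.906]]
force: [-0.1, -0.1, -0.5]
gripper_width: 88.0
grip_force: 0.0
d [-0.5  0.5 -1.3] rot [-0.02 -0.03 -0.02]
t 2.3 pos [588.6 261.6 162.9] F [-0.1 -0.1 -0.5] w 88.0 q [-0.78  0.48  0.21  1.97  0.44  0.38  0.55]
```

View pics/p2.png

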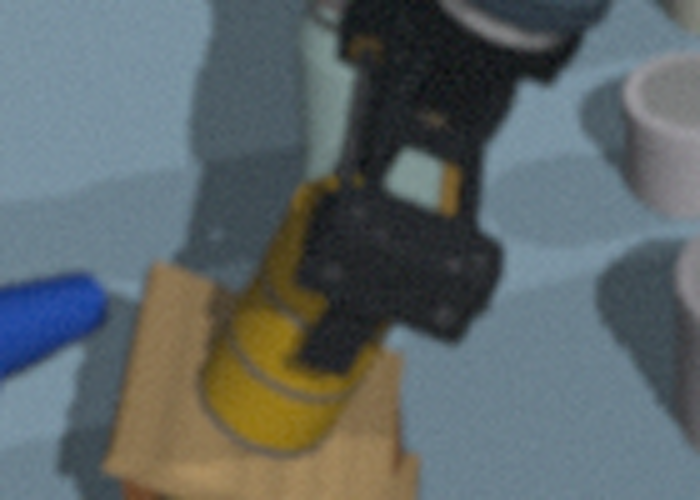

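The fingers straddle the collar. The near fingertip is at about crop (325,360). I'll check it against the projection of the measured pose.

```bash
python3 - <<'E'
from h import *
s=r.read_state();R=np.array(s["orientation"]).reshape(3,3);p=s["eef_pos"]
c=cam("side")
for v in([0,44,0],[0,61,0],[9,61,0],[-9,61,0],[0,0,0],[0,0,-30]): print(v,(proj(c,p+R@v)[0]-[230,260])*5)
for d in (0,36,72,108): print(d,(proj(c,RIM-d*A)[0]-[230,260])*5)
E
```

```text
[0, 44, 0] [320.09508952 352.92243904]
[0, 61, 0] [315.6203807  381.92364703]
[9, 61, 0] [336.49720373 389.71796624]
[-9, 61, 0] [294.68782565 374.09717774]
[0, 0, 0] [331.27448007 280.6110358 ]
[0, 0, -30] [359.58176694 231.23107922]
0 [360.10928516 231.04473495]
36 [325.98265893 290.1560568 ]
72 [293.0121623  347.26107443]
108 [261.16017132 402.42528214]
```

```bash
python3 -m handwheel '[[[50,0,0.5,-1,0,0,0],[50,0,0.5,-1,0,0,0],[50,0,0.5,-1,0,0,0],[50,0,0.5,-1,0,0,0],[50,0,0.5,-1,0,0,0],[50,0,0.5,-1,0,0,0],[50,0,0.5,-1,0,0,0],[50,0,0.5,-1,0,0,0]]]'; python3 -m handwheel '[[[50,0,0,-3,0,0,0],[50,0,0,-6,0,0,0],[50,0,0,-9,0,0,0],[50,0,0,-12,0,0,0],[50,0,0,-15,0,0,0],[50,0,0,-20,0,0,0],[50,0,0,-25,0,0,0],[50,0,0,-30,0,0,0]]]';python3 - <<'E'
from h import *
s=cam("side")["pixels"][230:370,200:370]
cv2.imwrite("pics/p3.png",cv2.resize(s,None,fx=4,fy=4,interpolation=2))
E
```

```text
time_s: 3.07
eef_pos: [588.7, 262.1, 165.8]
orientation: [[-0.905, 0.022, 0.425], [0.02, 1.0, -0.008], [-0.425, 0.001, -0.905]]
force: [-3.1, -0.5, 5.8]
gripper_width: 61.6
grip_force: 30.0
time_s: 3.73
eef_pos: [575.7, 262.2, 193.0]
orientation: [[-0.905, 0.022, 0.424], [0.02, 1.0, -0.009], [-0.424, 0.0, -0.906]]
force: [1.2, 0.5, -1.4]
gripper_width: 61.9
grip_force: 30.0
```

View pics/p3.png

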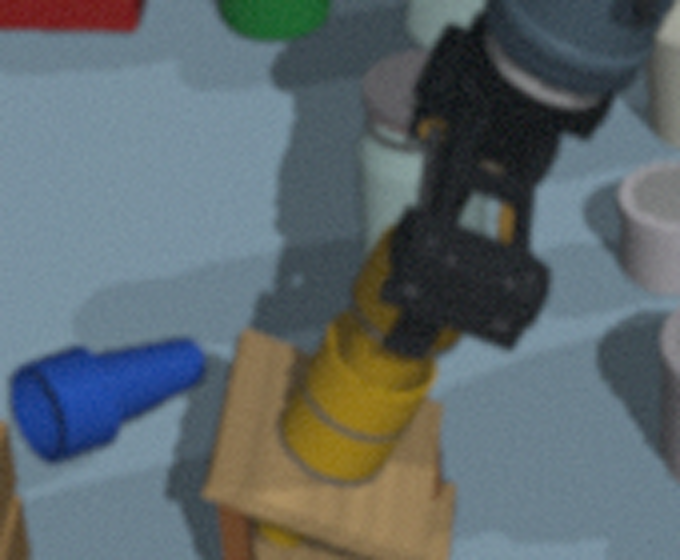

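Only the top funnel rises; the other two remain, with the grey lines of the pile in place. I'll keep pulling along the axis.

```bash
python3 -m handwheel '[[[50,0,0,-10,0,0,0],[50,0,0,-20,0,0,0],[50,0,0,-30,0,0,0],[50,0,0,-42,0,0,0],[50,0,0,-56,0,0,0],[50,0,0,-70,0,0,0],[50,0,0,-85,0,0,0],[50,0,0,-85,0,0,0]]]';python3 - <<'E'
from h import *
delta(np.array([545,262,330]),ori(np.array([0,0,1.])))
E
```

```text
time_s: 4.45
eef_pos: [540.0, 264.1, 273.0]
orientation: [[-0.904, 0.021, 0.427], [0.02, 1.0, -0.005], [-0.427, 0.004, -0.904]]
force: [0.4, 0.6, -0.5]
gripper_width: 61.8
grip_force: 30.0
d [-28.9  -1.8 -49.4] rot [ 0.03  4.21 -0.03]
t 4.45 pos [540.  264.1 273. ] F [ 0.4  0.6 -0.5] w 61.8 q [-0.83  0.24  0.17  1.98  0.41  0.61  0.58]
```

```bash
python3 -m handwheel '[[[50,-4,0,-7,0,0.6,0],[50,-8,0,-14,0,1.2,0],[50,-12,0,-21,0,1.8,0],[50,-16,0,-28,0,2.4,0],[50,-20,0,-35,0,3,0],[50,-24,-1,-42,0,3.6,0],[50,-29,-2,-49,0,4.2,0],[50,-29,-2,-49,0,4.2,0]]]';python3 - <<'E'
from h import *
delta(np.array([583.5,-277.8,290]),ori(np.array([0,0,1.])))
E
```

```text
time_s: 5.12
eef_pos: [548.1, 259.8, 327.2]
orientation: [[-1.0, 0.025, -0.001], [0.025, 1.0, 0.001], [0.001, 0.001, -1.0]]
force: [0.8, -0.7, 0.1]
gripper_width: 61.8
grip_force: 30.0
d [ -48.7 -536.6   36.7] rot [ 0.01 -0.01 -0.06]
t 5.1167 pos [548.1 259.8 327.2] F [ 0.8 -0.7  0.1] w 61.8 q [-0.58  0.38  0.09  1.56 -0.04  1.2   1.06]
```

```bash
python3 -m handwheel '[[[50,-3,-20,0,0,0,0],[50,-6,-50,0,0,0,0],[50,-9,-85,0,0,0,0],[50,-12,-120,0,0,0,0],[50,-16,-155,0,0,0,0],[50,-20,-190,0,0,0,0],[50,-23,-225,0,0,0,0],[50,-25,-260,0,0,0,0]]]';python3 -m handwheel '[[[50,-4,-35,0,0,0,0],[50,-8,-70,0,0,0,0],[50,-12,-105,0,0,0,0],[50,-16,-140,0,0,0,0],[50,-20,-175,0,0,0,0],[50,-22,-210,0,0,0,0],[50,-24,-240,0,0,0,0],[50,-24,-262,0,0,0,0]]]';python3 - <<'E'
from h import *
delta(np.array([583.5,-277.8,290]),ori(np.array([0,0,1.])))
E
```

```text
time_s: 5.78
eef_pos: [564.1, -1.1, 325.3]
orientation: [[-1.0, 0.021, -0.001], [0.021, 1.0, -0.001], [0.001, -0.001, -1.0]]
force: [-0.1, -0.2, -0.8]
gripper_width: 62.0
grip_force: 30.0
time_s: 6.45
eef_pos: [582.1, -265.2, 325.0]
orientation: [[-1.0, 0.024, -0.002], [0.024, 1.0, -0.002], [0.002, -0.002, -1.0]]
force: [0.2, -0.3, -0.6]
gripper_width: 62.0
grip_force: 30.0
d [ -1.8 -12.4  35.1] rot [-0.02 -0.02 -0.05]
t 6.45 pos [ 582.1 -265.2  325. ] F [ 0.2 -0.3 -0.6] w 62.0 q [ 0.15  0.46  0.29  1.48 -0.13  1.23  2.01]
```

```bash
python3 -m handwheel '[[[50,-1,-6,9,0,0,0],[50,-2,-12,18,0,0,0],[50,-2,-12.5,26,0,0,0],[50,-2,-12.5,35,0,0,0],[50,-2,-12.5,42,0,0,0],[50,-2,-12.5,45,0,0,0],[50,-2,-12.5,45,0,0,0],[50,-2,-12.5,45,0,0,0]]]';python3 - <<'E'
from h import *
delta(np.array([583.5,-277.8,215]),ori(np.array([0,0,1.])))
s=cam("side");t=cam("top")
cv2.imwrite("pics/p4.png",np.hstack([cv2.resize(s["pixels"][130:255,265:365],None,fx=4,fy=4,interpolation=2),cv2.resize(t["pixels"][150:275,370:470],None,fx=4,fy=4,interpolation=2)]))
p=r.read_state()["eef_pos"]
for d in(30,-8,-82):print(d,(proj(s,p+[0,0,d])[0]-[265,130])*4)
print((proj(s,JAR)[0]-[265,130])*4)
E
```

```text
time_s: 7.12
eef_pos: [584.9, -274.0, 280.9]
orientation: [[-1.0, 0.021, -0.002], [0.021, 1.0, 0.001], [0.002, 0.0, -1.0]]
force: [0.7, 0.2, -0.7]
gripper_width: 61.9
grip_force: 30.0
d [ 1.3 -3.8 65.9] rot [ 0.   -0.01 -0.02]
t 7.1167 pos [ 584.9 -274.   280.9] F [ 0.7  0.2 -0.7] w 61.9 q [ 0.17  0.5   0.29  1.52 -0.15  1.15  2.04]
30 [189.3277872   37.38970368]
-8 [190.64615829  89.12604664]
-82 [193.16488159 186.6232003 ]
[197.9315377  269.53405693]
```

View pics/p4.png

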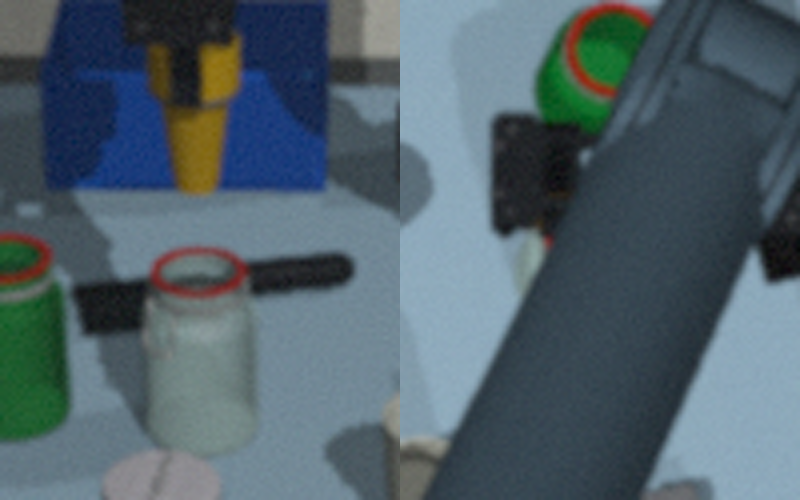

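The side crop shows the funnel upright, with the tip near (197,192) and the jar ring centred near (199,271). I'll measure the sideways offset more precisely with a colour mask.

```bash
python3 - <<'E'
from h import *
s=cam("side");i=s["pixels"].astype(int);p=r.read_state()["eef_pos"]
b,g,R=i[...,0],i[...,1],i[...,2]
w=np.clip((np.minimum(g,R)-b)/60.,0,1); w[:130]=0;w[182:]=0;w[:,:295]=0;w[:,335:]=0
for v in range(150,181,2):
    x=w[v];xs=np.arange(640)
    if x.sum()>2: print(v,round((x*xs).sum()/x.sum(),2),round(x.sum(),1))
m=((R-g>50)&(R-b>50));m[:185]=0;m[215:]=0;m[:,:295]=0;m[:,:][:,335:]=0
ys,xs=np.nonzero(m);print("ring",xs.min(),xs.max(),ys.min(),ys.max(),cv2.fitEllipse(cv2.convexHull(np.c_[xs,ys].astype(np.int32))))
print("jar",proj(s,JAR),"ringpred", [proj(s,JAR+[0,0,h])[0].round(2).tolist() for h in (60,100,140)])
for d in(-8,-45,-80):print(d,proj(s,p+[0,0,d]).round(2))
E
```

```text
150 315.95 11.8
152 315.83 10.8
154 316.05 5.8
156 313.83 4.8
158 314.39 11.8
160 313.84 12.8
162 313.64 12.8
164 313.73 12.3
166 313.77 11.7
168 313.63 11.0
170 313.73 10.6
172 313.84 10.0
174 313.86 9.4
176 313.76 8.4
178 313.42 2.2
ring 303 326 193 203 ((314.2868347167969, 197.70716857910156), (11.169073104858398, 22.580608367919922), 88.63280487060547)
jar [[314.48288442 197.38351423]] ringpred [[314.0, 178.51], [313.67, 165.54], [313.34, 152.25]]
-8 [[312.67 152.28]]
-45 [[312.99 164.6 ]]
-80 [[313.29 176.  ]]
```

```bash
python3 -m handwheel '[[[50,0,-2,8,0,0,0],[50,0,-3.8,18,0,0,0],[50,0,-3.8,30,0,0,0],[50,0,-3.8,45,0,0,0],[50,0,-3.8,60,0,0,0],[50,0,-3.8,75,0,0,0],[50,0,-3.8,88,0,0,0],[50,0,-3.8,95,0,0,0]]]'; python3 -m handwheel '[[[50,0,0,3,0,0,0],[50,0,0,6,0,0,0],[50,0,0,9,0,0,0],[50,0,0,12,0,0,0],[50,0,0,15,0,0,0],[50,0,0,18,0,0,0],[50,0,0,18,0,0,0],[50,0,0,18,0,0,0]]]'; python3 - <<'E'
from h import *
delta(np.array([584.9,-277.8,150]),ori(np.array([0,0,1.])))
s=cam("side")
cv2.imwrite("pics/p5.png",cv2.resize(s["pixels"][160:260,260:370],None,fx=6,fy=6,interpolation=2))
E
```

```text
time_s: 7.93
eef_pos: [583.2, -277.9, 183.0]
orientation: [[-1.0, 0.022, -0.005], [0.022, 1.0, 0.002], [0.005, 0.002, -1.0]]
force: [0.1, -0.1, -0.8]
gripper_width: 62.0
grip_force: 30.0
time_s: 8.6
eef_pos: [584.4, -278.4, 167.8]
orientation: [[-1.0, 0.022, -0.002], [0.022, 1.0, 0.0], [0.002, 0.0, -1.0]]
force: [-1.6, 0.2, -0.5]
gripper_width: 61.8
grip_force: 30.0
d [-0.5  0.6 17.8] rot [ 0.   -0.02 -0.03]
t 8.6 pos [ 584.4 -278.4  167.8] F [-1.6  0.2 -0.5] w 61.8 q [ 0.2   0.62  0.26  1.61 -0.19  0.93  2.07]
```

View pics/p5.png

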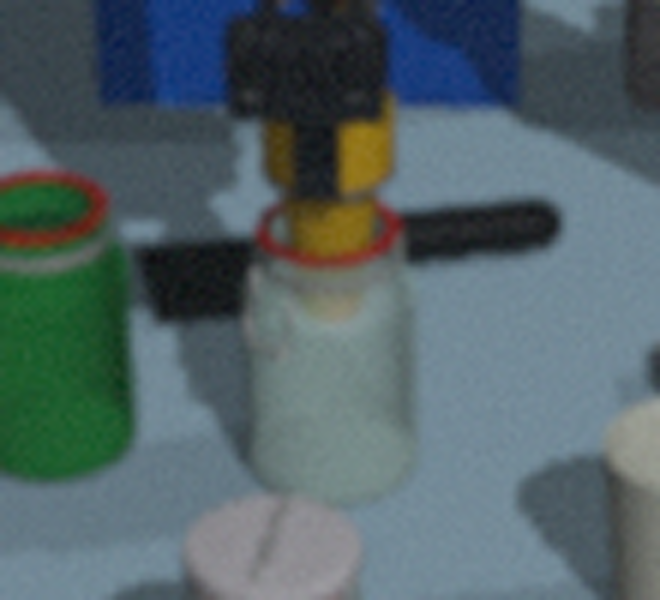

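The spout is inside the ring. The collar centre is near x 329, the ring near 329, and the spout looks near 336. I'll quantify it before going lower.

```bash
python3 - <<'E'
from h import *
s=cam("side");i=s["pixels"].astype(int)
b,g,R=i[...,0],i[...,1],i[...,2]
w=np.clip((np.minimum(g,R)-b)/50.,0,1);w[:,:300]=0;w[:,330:]=0
xs=np.arange(640)
for v in range(180,202):
    x=w[v]; k=np.nonzero(x>.5)[0]
    if len(k):print(v,k.min(),k.max(),round((x*xs).sum()/x.sum(),2),round(x.sum(),1))
m=((R-g>40)&(R-b>40));m[:185]=0;m[215:]=0;m[:,:295]=0;m[:,335:]=0
ys,xx=np.nonzero(m);print("ring",xx.min(),xx.max(),ys.min(),ys.max())
for v in (192,194,196,198,200): print(v,[(u,*i[v,u]) for u in range(304,326)][:0], ' '.join(f"{R[v,u]-b[v,u]}" for u in range(300,330)))
E
```

```text
180 317 325 318.34 9.2
181 305 324 316.98 11.9
182 305 324 316.76 12.4
183 305 324 316.79 12.3
184 305 324 316.84 12.4
185 305 324 316.98 12.2
186 305 324 316.78 12.3
187 305 324 316.84 12.1
188 305 324 316.74 11.7
189 306 323 317.11 10.1
190 316 322 317.28 7.9
191 317 321 317.73 5.5
193 316 321 315.99 7.4
194 308 322 315.4 12.7
195 308 322 315.18 14.0
196 309 322 315.22 13.9
197 309 321 315.07 14.0
198 309 321 315.21 14.0
199 309 321 314.96 13.8
200 309 321 314.91 13.4
201 309 321 314.72 12.7
ring 303 326 194 203
192 [] -35 -35 -39 -37 -38 -31 -15 4 16 8 3 -2 5 -1 -3 1 19 39 39 33 32 31 14 -16 -31 -35 -38 -38 -37 -39
194 [] -36 -36 -34 -31 -14 -1 15 27 44 47 47 48 45 45 54 66 77 85 89 91 94 82 70 47 21 -8 -28 -32 -31 -33
196 [] -37 -36 -25 -1 18 7 0 7 30 51 61 66 72 75 81 99 107 108 101 101 100 74 42 33 65 73 43 11 -10 -7
198 [] -32 -22 0 38 39 6 -11 1 27 59 75 84 89 95 103 105 105 106 112 102 96 68 30 23 58 75 48 18 -5 -5
200 [] -9 -4 10 41 62 49 28 17 33 54 71 79 91 98 99 105 108 100 106 103 94 74 66 78 75 42 13 0 -2 -6
```

The spout centre is 315.1 px and the ring 314.5 px, so it is about 1 mm off with 3.5 mm of clearance. I'll continue down.

```bash
python3 -m handwheel '[[[50,-0.5,0.5,3,0,0,0],[50,-0.5,0.5,6,0,0,0],[50,-0.5,0.5,9,0,0,0],[50,-0.5,0.5,12,0,0,0],[50,-0.5,0.5,15,0,0,0],[50,-0.5,0.5,18,0,0,0],[50,-0.5,0.5,21,0,0,0],[50,-0.5,0.5,21,0,0,0]]]'; python3 -m handwheel '[[[50,0,0,0.5,0,0,0],[50,0,0,1,0,0,0],[50,0,0,1.5,0,0,0],[50,0,0,2,0,0,0],[50,0,0,2.5,0,0,0],[50,0,0,3,0,0,0],[50,0,0,3.5,0,0,0],[50,0,0,4,0,0,0]]]'
```

```text
time_s: 9.37
eef_pos: [584.5, -277.7, 146.1]
orientation: [[-1.0, 0.022, -0.003], [0.022, 1.0, 0.001], [0.003, 0.001, -1.0]]
force: [-0.9, -0.5, -0.5]
gripper_width: 61.8
grip_force: 30.0
time_s: 10.03
eef_pos: [584.9, -278.0, 142.8]
orientation: [[-1.0, 0.022, -0.002], [0.022, 1.0, 0.0], [0.002, 0.0, -1.0]]
force: [-0.4, -0.3, -0.2]
gripper_width: 61.7
grip_force: 30.0
```

```bash
python3 -m handwheel '[[[50,0,0,0.4,0,0,0],[50,0,0,0.8,0,0,0],[50,0,0,1.2,0,0,0],[50,0,0,1.6,0,0,0],[50,0,0,2,0,0,0],[50,0,0,2,0,0,0],[50,0,0,2,0,0,0],[50,0,0,2,0,0,0]]]'; python3 -c "
from h import *
delta(JAR+[1.4,0,8],ori(np.array([0,0,1.])))
s=cam('side')
cv2.imwrite('pics/p6.png',cv2.resize(s['pixels'][165:245,285:345],None,fx=7,fy=7,interpolation=2))"
```

```text
time_s: 10.7
eef_pos: [584.9, -277.9, 140.9]
orientation: [[-1.0, 0.022, -0.002], [0.022, 1.0, 0.0], [0.002, 0.0, -1.0]]
force: [-0.3, 0.0, -0.6]
gripper_width: 61.7
grip_force: 30.0
d [0.  0.1 0.9] rot [ 0.   -0.02 -0.03]
t 10.7 pos [ 584.9 -277.9  140.9] F [-0.3  0.  -0.6] w 61.7 q [ 0.2   0.65  0.25  1.63 -0.19  0.89  2.08]
```

View pics/p6.png

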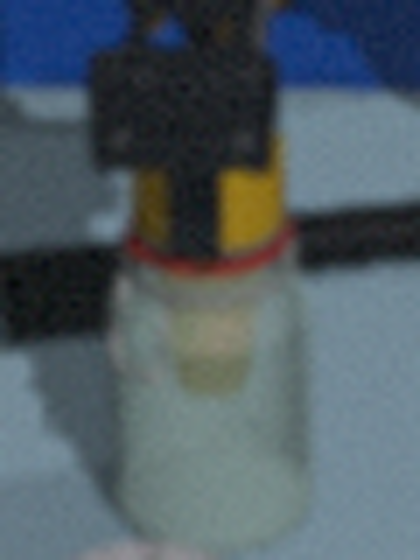

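The collar is just above the red ring, at about row 255 in the crop, and the spout is centred. I'll creep down until there is contact.

```bash
python3 -m handwheel '[[[50,0,0,0.3,0,0,0],[50,0,0,0.6,0,0,0],[50,0,0,0.9,0,0,0],[50,0,0,1.2,0,0,0],[50,0,0,1.5,0,0,0],[50,0,0,1.5,0,0,0],[50,0,0,1.5,0,0,0],[50,0,0,1.5,0,0,0]]]'
```

```text
time_s: 11.42
eef_pos: [584.9, -277.9, 139.4]
orientation: [[-1.0, 0.022, -0.002], [0.022, 1.0, 0.0], [0.002, 0.0, -1.0]]
force: [0.4, -0.5, -0.3]
gripper_width: 62.0
grip_force: 30.0
```

```bash
python3 -m handwheel '[[[50,0,0,0.3,0,0,0],[50,0,0,0.6,0,0,0],[50,0,0,0.9,0,0,0],[50,0,0,1.2,0,0,0],[50,0,0,1.2,0,0,0],[50,0,0,1.2,0,0,0],[50,0,0,1.2,0,0,0],[50,0,0,1.2,0,0,0]]]'
```

```text
time_s: 12.08
eef_pos: [584.9, -277.9, 138.2]
orientation: [[-1.0, 0.022, -0.002], [0.022, 1.0, 0.0], [0.002, 0.0, -1.0]]
force: [-0.1, 0.1, -1.1]
gripper_width: 61.7
grip_force: 30.0
```

```bash
python3 -m handwheel '[[[50,0,0,0.3,0,0,0],[50,0,0,0.6,0,0,0],[50,0,0,0.9,0,0,0],[50,0,0,1.2,0,0,0],[50,0,0,1.2,0,0,0],[50,0,0,1.2,0,0,0],[50,0,0,1.2,0,0,0],[50,0,0,1.2,0,0,0]]]'
```

```text
time_s: 12.75
eef_pos: [585.0, -278.0, 137.8]
orientation: [[-1.0, 0.022, -0.001], [0.022, 1.0, 0.0], [0.001, 0.0, -1.0]]
force: [-2.4, 0.7, 5.7]
gripper_width: 61.8
grip_force: 30.0
```

The upward force is now 5.7 N, so the collar is seated. I'll release it and retreat upward.

```bash
python3 -m handwheel '[[[63,0,0,0,0,0,0],[66,0,0,0,0,0,0],[70,0,0,0,0,0,0],[76,0,0,0,0,0,0],[82,0,0,0,0,0,0],[88,0,0,0,0,0,0],[88,0,0,0,0,0,0],[88,0,0,0,0,0,0]]]'; python3 -m handwheel '[[[88,0,0,-3,0,0,0],[88,0,0,-8,0,0,0],[88,0,0,-16,0,0,0],[88,0,0,-28,0,0,0],[88,0,0,-45,0,0,0],[88,0,0,-65,0,0,0],[88,0,0,-90,0,0,0],[88,0,0,-120,0,0,0]]]';  python3 -m handwheel '[[[88,20,10,-20,0,0,0],[88,40,30,-40,0,0,0],[88,60,60,-50,0,0,0],[88,60,95,-50,0,0,0],[88,60,130,-50,0,0,0],[88,60,160,-50,0,0,0],[88,60,180,-50,0,0,0],[88,60,180,-50,0,0,0]]]'; python3 -c "
from h import *
s=cam('side');t=cam('top')
cv2.imwrite('pics/p7.png',np.hstack([cv2.resize(s['pixels'][170:250,285:345],(420,560),interpolation=2),cv2.resize(t['pixels'][170:250,390:440],(350,560),interpolation=2)]))
cv2.imwrite('pics/p8.png',cv2.resize(s['pixels'],(640,480)))"
```

```text
time_s: 13.42
eef_pos: [584.9, -277.9, 136.9]
orientation: [[-1.0, 0.022, -0.002], [0.021, 1.0, 0.0], [0.002, 0.0, -1.0]]
force: [1.0, 0.1, 0.2]
gripper_width: 88.1
grip_force: 0.0
time_s: 14.08
eef_pos: [584.5, -277.7, 258.3]
orientation: [[-1.0, 0.022, -0.003], [0.022, 1.0, 0.001], [0.003, 0.001, -1.0]]
force: [0.3, -0.2, 0.4]
gripper_width: 88.0
grip_force: 0.0
time_s: 14.75
eef_pos: [529.6, -91.3, 308.5]
orientation: [[-1.0, 0.015, 0.0], [0.015, 1.0, 0.003], [0.0, 0.003, -1.0]]
force: [0.5, 0.8, -0.4]
gripper_width: 88.1
grip_force: 0.0
```

View pics/p7.png

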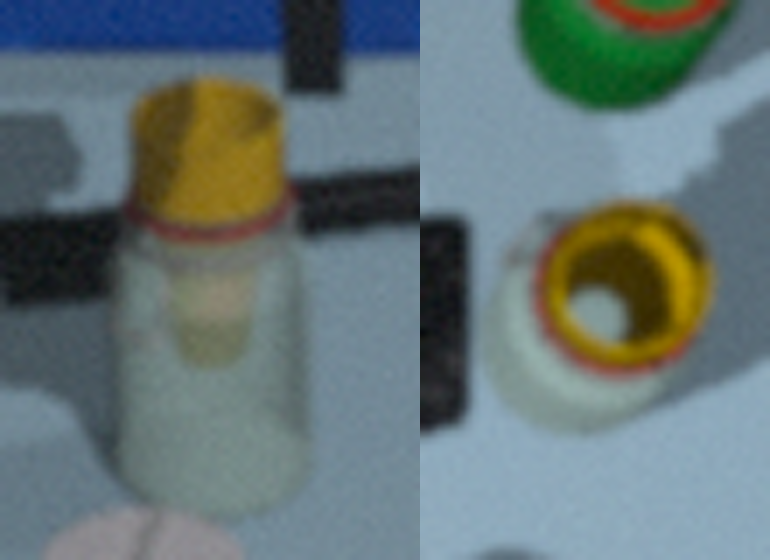

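The funnel sits flat and centred on the red ring: the collar is at about (210,225) in the side crop, and the top view shows it concentric. The gripper is clear.

```bash
python3 -c "
from rig import r
print(r.close_job())"
```

```text
the job is handed in; nothing more can be done
None
```

The top yellow funnel is seated upright in the open jar with its collar on the rim, the gripper has let go and is clear, and the job was handed in at about 15 s; the last crops show the jar standing, but I did not view the rack or the rest of the shelf again before handing in.

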